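# Lay the battery pack down and dock it for charging

### The job

Stand the battery pack upright on the bench with its foot close against the middle of the laying board's aluminium front edge, charge window facing away from the board, and let go. Then, without gripping it, push it high on the window side so that it tips over that edge and comes to lie on the board, window up. Finally pick it up again and lay it in the charging dock, flat on the pocket floor, window up and cap toward the contacts; tip the pack nowhere else, and leave the other things on the bench where they are.

Things in the scene. Friction and masses are not known exactly. Their poses are not given: they have to be found in the camera images.
- pack: Battery pack, a rigid rounded box, grey with an orange top cap, 0.3 to 0.65 kg: 56 mm (its x) by 64 mm (its y) by 140 mm tall (its z). It starts upright. Origin: centre of its underside; z points up through the cap when it stands. The charge window (black panel with four green bars) is on its -x face; it can be gripped across the 64 mm (its plain y faces), standing or lying.
- pack_mid (a point): Centre of the battery pack, 70 mm above its underside.
- pack_window (a point): Point on the pack's -x face (the charge window), 78 mm above the underside.
- pack_cap (a point): Centre of the top of the orange cap, where the brass contacts are (140 mm above the underside).
- pack_heel (a point): Middle of the pack's lower edge on the side opposite the window (28 mm toward +x from the origin, on the underside).
- board: Laying board fixed to the bench: flat black rubber slab 150 mm (x) by 130 mm (y), 12 mm high, with an aluminium strip along its front edge. Origin: centre of its underside; x points from the front (strip) edge to the back edge. The vertical front face, 12 mm high, is the stop: a pack standing on the bench in front of it and pushed high toward the board's +x turns over this edge and falls flat on the board, its foot still overhanging the edge by about 12 mm.
- stop_edge (a point): Middle of the board's front top edge (75 mm toward -x from the board's origin, 12 mm above the bench).
- dock: White charging dock fixed to the bench: an open tray whose pocket is 148 mm (x) by 70 mm (y), centred on the origin, floor 6 mm and rim 20 mm above the bench, walls 6 mm thick; a 50 mm high contact head with brass contacts closes its +x end. Origin: centre of the underside, below the middle of the pocket; x points to the contact head. A pack lying in it, window up and cap toward the head, has its top 62 mm above the bench.
- microscope_column (a point): Point on the axis of the microscope's slim white upright column, at the level of the bench top (fixed, never moves). The column is 28 mm thick and 0.42 m high, on a base about 40 mm high that begins 65 mm nearer the robot. The pack starts in front of it: carry things past it on the robot side.
- dock_floor (a point): Middle of the pocket's floor, 6 mm above the bench.
- timer: Bystander: white lab timer with a display, 38 x 70 x 51 mm; origin at the centre of its underside.
- tape: Bystander: roll of tan tape lying flat, 70 mm across, 19 mm high; origin at the centre of its underside.
- notes: Bystander: dark closed notebook lying flat, 149 x 105 x 14 mm; origin at the centre of its underside.

How it is judged:
By the outcome, as a careful person would: the job done as asked, in the order asked, and still so for the second after the job is handed in, with the robot touching nothing.
It also fails if it takes over 69 s, if anything falls off the work surface, if the arm or the gripper's body presses on something with over 40 N, if the wrist force passes 120 N, or if a joint passes its speed limit or range.

### The arm

A 6-joint arm with a two-finger parallel gripper is mounted at the origin on a cart in front of the work surface, level with it; the furniture and walls round the work are solid. World frame = base frame: x ahead of the robot, y to its left, z up, the work surface at z = 0. Lengths are in m, angles in rad, forces in N, time in s.
With the tool pointing down it reaches from about 0.325 to 0.9 m from the base axis. Payload 6.1 kg.
Tool frame: the origin (TCP) lies midway between the tips of the shut fingers; the grasp point (between the pads) lies 19 mm behind it; z points along the fingers, y is the line along which they close (so a half turn about z gives the same grasp; the last joint's range is limited). The gripper opens to 85 mm and grips with 20 to 120 N. Pads are 22 mm wide; open, the fingers measure 114 mm over their backs; the gripper's body (76 mm by 85 mm) begins 54 mm behind the grasp point. The pads swing forward as they close: fully open they stand 13 mm farther back than shut.
Start: joints at [-1.406, 0.22, 1.526, -0, 1.395, -0.126], TCP at [0.179, -0.599, 0.198] pointing down, gripper open.
Joint ranges: [-2.98, 2.98], [-0.91, 2.08], [0.09, 2.57], [-1.24, 4.39], [0.2, 2.65], [-2.68, 2.68]. Speed limits (rad/s): [2.57, 2.57, 3.01, 3.14, 3.14, 3.14].

### API

Orientations are given as [roll, pitch, yaw] about the fixed x, y, z axes, in that order (R = Rz(yaw) Ry(pitch) Rx(roll)).
In Python, from plant import movep, move_l, set_joints, gripper_to, hold, inverse_kinematics, observe, get_image, get_calibration, Unreachable, job_done gives the robot as it stands. Calls block until the motion is done:
- movep(position, orientation): joint-space move of the TCP to a pose.
- move_l(position, feed=0.15, rotation=None, max_force=None): straight line of the TCP; rotation=None keeps the orientation; feed is the mean speed in m/s. With max_force (N) it stops when the force on the tool has changed by that much, and returns True; else False.
- set_joints(angles): joint-space move.
- gripper_to(opening, f_grip=None): finger opening in m; f_grip is the grip in N (None keeps the last); returns when the fingers have stopped.
- hold(seconds).
- inverse_kinematics(position, orientation): joint angles nearest the present ones, or None.
- observe(): the state.
- get_image(name): name is "side" or "top"; returns (picture, depth): 384x512x3 uint8, red, green, blue; 384x512 float32, m along the optical axis (not along the pixel's ray), 0 where there is no reading.
- get_calibration(name): a dict with "intrinsics" (3x3 intrinsics, pixels), "world_from_camera" (4x4, takes a point from camera to world coordinates). Camera axes: x right, y down, z forward; pixel columns grow to the right and rows downward; lengths in m; the calibration is good to about 2 mm. A picture is of the moment at which its call begins. get_calibration takes no time and is no camera call.
A pose or a line that the arm cannot do raises Unreachable and nothing moves.
- job_done(): hands the job in; it is judged then, once.
The state is a dict: "time_s": time; "q": joint angles; "joint_velocities": joint speeds; "joint_torque": joint torques, N m; "eef_pos": TCP position; "tcp_rot": TCP orientation; "ft_force": force on the tool from outside, world axes, zero at the start; "torque": the same for the moment, N m; "opening": finger opening in m; "grasp_force": force on a finger pad.
Only numpy, scipy, OpenCV 4.12 (cv2) and the standard library are available. Lean on these libraries where they do the work, as an engineer would, in place of code of your own. Each camera call takes 0.05 s, during which the arm holds its last target. There are 200 camera calls.

## Working session

There is one attempt and no reset: what is moved stays moved. The work goes in short steps, each a Python script; the robot and the scene stay as the last script left them, time stands still between calls to the robot, and variables do not carry over. Pictures are saved under pics/ and viewed, at most 10 in all, crops included, and the job is handed in when it is done.

```bash
ls; mkdir -p pics; cat > h.py <<'E'
import numpy as np, cv2
from plant import *
def snap(n,f):
    p,d=get_image(n); cv2.imwrite(f'pics/{f}.png',p[:,:,::-1]); np.savez(f'pics/{f}.npz',p=p,d=d); return p,d
def cloud(n,d):
    c=get_calibration(n); K=np.array(c['intrinsics']);T=np.array(c['world_from_camera'])
    v,u=np.mgrid[:d.shape[0],:d.shape[1]]
    P=np.stack([(u-K[0,2])/K[0,0]*d,(v-K[1,2])/K[1,1]*d,d],-1)
    W=P@T[:3,:3].T+T[:3,3]; W[d<=0]=np.nan
    return W
E
python3 - <<'E'
from h import *
ims=[snap(n,n+'0')[0] for n in('side','top')]
for n in('side','top'):
    c=get_calibration(n);print(n,np.round(c['intrinsics'],1).tolist(),np.round(c['world_from_camera'],3).tolist())
o=observe();print({k:np.round(v,3) for k,v in o.items()})
E
```

```text
pics
side [[405.6, 0.0, 256.0], [0.0, 405.6, 198.4], [0.0, 0.0, 1.0]] [[-0.888, 0.242, -0.39, 0.992], [0.459, 0.488, -0.742, 0.837], [0.011, -0.839, -0.545, 0.758], [0.0, 0.0, 0.0, 1.0]]
top [[349.3, 0.0, 253.8], [0.0, 349.3, 192.2], [0.0, 0.0, 1.0]] [[0.005, -0.988, 0.157, 0.365], [-1.0, -0.007, -0.01, -0.021], [0.011, -0.157, -0.988, 1.115], [0.0, 0.0, 0.0, 1.0]]
{'time_s': np.float64(0.1), 'q': array([-1.406,  0.221,  1.527,  0.   ,  1.395, -0.126]), 'joint_velocities': array([-0.001, -0.   , -0.002, -0.   , -0.001, -0.002]), 'joint_torque': array([ 1.0000e-03, -4.9824e+01, -3.9055e+01, -0.0000e+00,  6.0000e-03,
        0.0000e+00]), 'eef_pos': array([ 0.179, -0.598,  0.197]), 'tcp_rot': array([-3.14 , -0.   ,  0.291]), 'ft_force': array([-0.377,  0.464, -0.149]), 'torque': array([ 0.03 , -0.014,  0.009]), 'grasp_force': np.float64(0.0), 'opening': np.float64(0.085)}
```

View pics/top0.png

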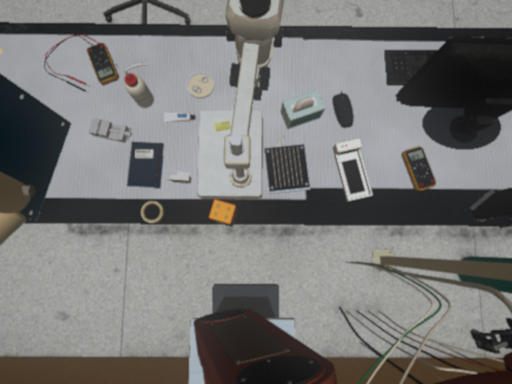

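View pics/side0.png

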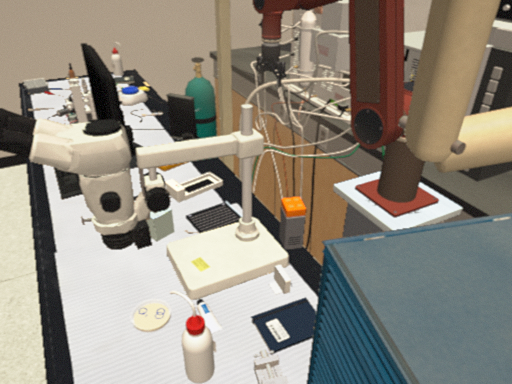

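Top view: orange cap (222,211), tape (152,211), notes (145,165), microscope column (238,178), board probably (288,168), dock (352,170) with its head at (347,146). Side view: pack at (292,222), board (213,217), dock (192,185). I'll zoom in on the detail and measure.

```bash
python3 - <<'E'
from h import *
a=np.load('pics/top0.npz');b=np.load('pics/side0.npz')
A=cv2.resize(a['p'][120:230,195:385],None,fx=4,fy=4,interpolation=2)[:330]
A=cv2.resize(a['p'][130:228,200:380],None,fx=4,fy=4,interpolation=2)
B=cv2.resize(b['p'][165:255,160:340],None,fx=4,fy=4,interpolation=2)[:, :]
im=np.vstack([A,B])
im=cv2.resize(im,(720,752))
cv2.imwrite('pics/crop1.png',cv2.resize(im,(574,600))[:,:,::-1])
W=cloud('top',a['d']); 
for n,(u,v) in dict(cap=(222,211),board=(288,168),dockfl=(354,175),head=(347,146),bench=(320,170),tape=(145,211),col=(238,178),base=(215,190)).items(): print(n,W[v,u].round(3))
W=cloud('side',b['d'])
for n,(u,v) in dict(cap=(292,207),face=(292,232),board=(213,217),dock=(200,185)).items(): print(n,W[v,u].round(3))
E
```

```text
cap [0.466 0.058 0.142]
board [ 0.62  -0.143  0.013]
dockfl [ 0.6   -0.358  0.005]
head [ 0.684 -0.326  0.05 ]
bench [ 0.617 -0.249  0.001]
tape [ 0.479  0.315 -0.   ]
col [0.569 0.016 0.096]
base [0.542 0.089 0.039]
cap [0.481 0.075 0.14 ]
face [0.482 0.087 0.063]
board [ 0.627 -0.147  0.01 ]
dock [ 0.592 -0.355  0.006]
```

View pics/crop1.png

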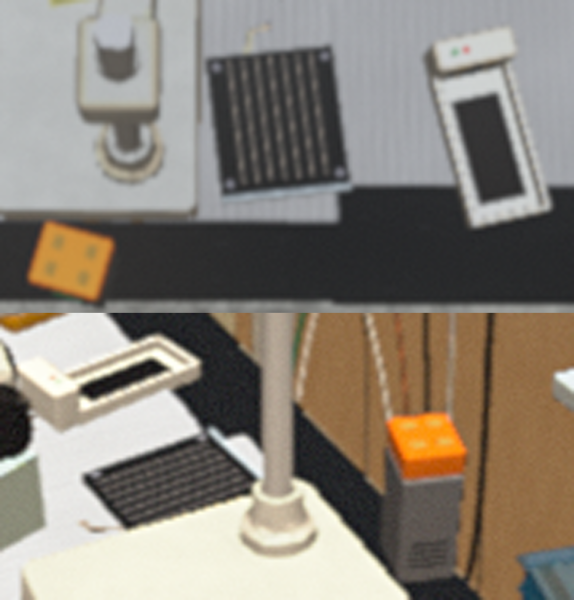

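```bash
cat > m.py <<'E'
from h import *
def rect(P):
    (c,s,a)=cv2.minAreaRect((P[:,:2]*1000).astype(np.float32)); return np.round(c,1),np.round(s,1),round(a,1)
def reg(W,x0,x1,y0,y1,z0,z1): return (W[...,0]>x0)&(W[...,0]<x1)&(W[...,1]>y0)&(W[...,1]<y1)&(W[...,2]>z0)&(W[...,2]<z1)
def big(m):
    n,l,s,c=cv2.connectedComponentsWithStats(m.astype(np.uint8)); return l==1+np.argmax(s[1:,4])
def orange(p):
    h=cv2.cvtColor(p,cv2.COLOR_RGB2HSV); return (h[...,0]>4)&(h[...,0]<22)&(h[...,1]>150)&(h[...,2]>120)
E
python3 - <<'E'
from m import *
for n in('top','side'):
    f=np.load(f'pics/{n}0.npz');p,d=f['p'],f['d'];W=cloud(n,d)
    m=big(orange(p)&reg(W,.4,.55,-.02,.15,.12,.16)); m2=m&(W[...,2]>.133); print(n,'cap',rect(W[m2]),np.nanmedian(W[m2][:,2]))
    m=reg(W,.5,.75,-.25,-.06,.008,.02)
    m=big(m); print('board',m.sum(),rect(W[m]),np.median(W[m][:,2]))
    m=big(reg(W,.45,.75,-.46,-.27,.014,.028));print('rim',m.sum(),rect(W[m]),np.median(W[m][:,2]))
    m=big(reg(W,.45,.75,-.46,-.27,.042,.06));print('head',m.sum(),rect(W[m]),np.median(W[m][:,2]))
    m=big(reg(W,.50,.68,-.46,-.27,.003,.009));print('floor',m.sum(),rect(W[m]),np.median(W[m][:,2]))
    if n=='side':
        m=reg(W,.4,.56,-.02,.15,.02,.11)&~orange(p)
        P=W[m]; print('pack pts',len(P))
        gx=cv2.Sobel(W[...,0],-1,1,0)
        # normals via cross
        du=np.roll(W,-2,1)-np.roll(W,2,1);dv=np.roll(W,-2,0)-np.roll(W,2,0)
        N=np.cross(dv,du);N/=np.linalg.norm(N,axis=-1,keepdims=True)
        a=np.degrees(np.arctan2(N[m][:,1],N[m][:,0])); print(np.histogram(a[~np.isnan(a)],bins=np.arange(-180,181,15)))
# green near pack
f=np.load('pics/top0.npz');W=cloud('top',f['d']);h=cv2.cvtColor(f['p'],cv2.COLOR_RGB2HSV)
g=(h[...,0]>35)&(h[...,0]<90)&(h[...,1]>70);g[:195]=0;g[235:]=0;g[:,:200]=0;g[:,245:]=0
print('green',np.argwhere(g)[:10].tolist(),W[g][:10].round(3).tolist())
cv2.imwrite('pics/packz.png',cv2.resize(f['p'][196:232,204:244],None,fx=12,fy=12,interpolation=2)[:,:,::-1])
E
```

```text
top cap (array([464.8,  59. ]), array([64. , 55.3]), 74.3) 0.14019851077789203
board 1805 (array([ 618.8, -137.7]), array([151.1, 130. ]), 6.3) 0.012613386352333666
rim 281 (array([ 610., -349.]), array([179.8,  84.2]), 13.1) 0.019859082530728323
head 262 (array([ 687.4, -330.3]), array([33.5, 79.9]), 12.9) 0.050029694162459615
floor 736 (array([ 601.7, -354.1]), array([147.9,  68.1]), 13.2) 0.006728754686995075
side cap (array([468.4,  59.3]), array([66.8, 55.5]), 73.0) 0.13920271438738263
board 1011 (array([ 622.4, -142.5]), array([152.7, 125. ]), 6.5) 0.01151829437758034
rim 225 (array([ 617.7, -349.8]), array([186.1,  91.3]), 13.1) 0.01835493020400225
head 136 (array([ 692.8, -328.7]), array([34.4, 85.9]), 17.2) 0.04849294008171284
floor 265 (array([ 597.5, -364.5]), array([135.7,  60.7]), 12.6) 0.0060135131007506
pack pts 1083
(array([ 67,   8,  13,  11,   4,  10,  11,  16,  23,  15, 107,  82,  31,
        20,  15,  52, 168, 169,  55,  25,  22,  78,  46,  18]), array([-180, -165, -150, -135, -120, -105,  -90,  -75,  -60,  -45,  -30,
        -15,    0,   15,   30,   45,   60,   75,   90,  105,  120,  135,
        150,  165,  180]))
green [[222, 218], [222, 219]] [[0.439, 0.073, 0.085], [0.438, 0.069, 0.1]]
```

View pics/packz.png

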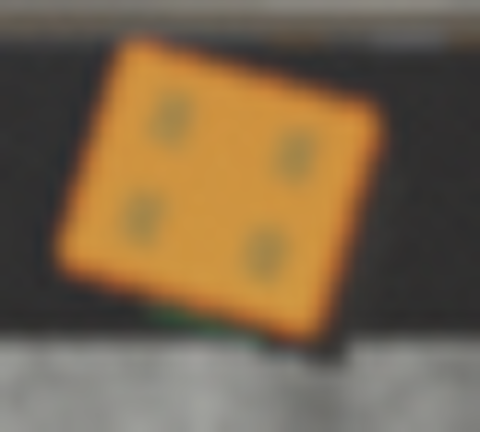

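The green strip shows below the cap, so the window faces -x (pack yaw ≈ -16°). Pack is at about (0.466, 0.059), the board at (0.620, -0.139) with yaw 6.3°, and the dock at (0.602, -0.353) with yaw 13.1°. Next I grasp the pack and carry it past the microscope on the robot side.

```bash
python3 - <<'E'
from m import *
pi=np.pi; y0=np.radians(-16); yb=np.radians(6.3)
movep([.38,-.2,.27],[pi,0,0.1]); movep([.466,.059,.25],[pi,0,y0])
move_l([.466,.059,.095],feed=.15,max_force=15)
gripper_to(.0,f_grip=50); o=observe();print(o['time_s'],o['opening'],o['grasp_force'],o['eef_pos'])
move_l([.466,.059,.125],feed=.1); o=observe();print(o['opening'],o['grasp_force'],o['ft_force'])
move_l([.43,-.02,.125],feed=.2)
move_l([.43,-.15,.125],feed=.25,rotation=[pi,0,yb])
o=observe();print(o['time_s'],o['eef_pos'],o['tcp_rot'],o['opening'])
for n in('top','side'):
    p,d=snap(n,n+'1');W=cloud(n,d)
    m=orange(p)&reg(W,.35,.6,-.25,-.05,.10,.20);m=big(m);print(n,m.sum(),rect(W[m]),np.nanmedian(W[m][:,2]))
E
```

```text
4.35 0.061821654337534546 54.26037847995758 [0.46705771 0.05872832 0.09656174]
0.06183465737080089 55.3239369392395 [ 0.37609367  0.58186436 -3.34727169]
6.0833 [ 0.43002189 -0.14887555  0.12456003] [-3.14011506e+00  5.94275380e-04  1.08752836e-01] 0.06228638299998347
top 43 (array([ 405.9, -131.8]), array([13.5, 26.7]), 0.9) 0.16834053660121506
side 251 (array([ 432.8, -141.9]), array([56.9, 76.4]), 6.9) 0.16499445670144175
```

View pics/side1.png

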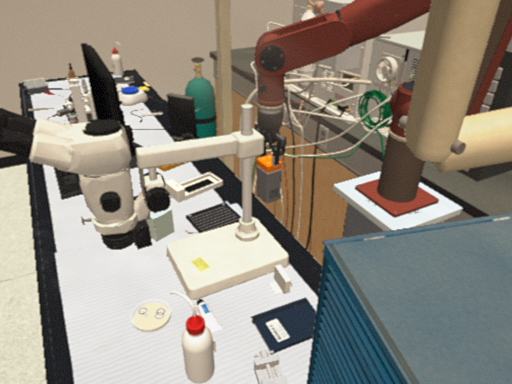

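Pack held upright at (268,175) in the side view. I'll lower it just in front of the strip, feel for the stop and release.

```bash
python3 - <<'E'
from m import *
pi=np.pi; yb=np.radians(6.3); ex=np.array([np.cos(yb),np.sin(yb),0]); E=np.array([.5464,-.1465,0])
R=[pi,0,yb]
p=E-.038*ex
move_l([*p[:2],.125],feed=.15,rotation=R)
move_l([*p[:2],.0985],feed=.06,max_force=6)
o=observe();print(o['eef_pos'],o['ft_force'])
q=E-.024*ex
hit=move_l([*q[:2],o['eef_pos'][2]],feed=.02,max_force=5)
o=observe();print(hit,o['eef_pos'],(np.array(o['eef_pos'])-E)@ex,o['ft_force'],o['time_s'])
c=np.array(o['eef_pos'])-.001*ex
move_l(c,feed=.02); 
print(move_l([c[0],c[1],.0955],feed=.02,max_force=5),observe()['eef_pos'])
gripper_to(.085); c=np.array(observe()['eef_pos'])
move_l([c[0],c[1],.25],feed=.2)
move_l([*(c-.14*ex)[:2],.25],feed=.25)
o=observe();print(o['time_s'])
for n in('top','side'):
    P,d=snap(n,n+'2');W=cloud(n,d)
    m=orange(P)&reg(W,.4,.6,-.25,-.05,.135,.16);m=big(m);print(n,m.sum(),rect(W[m]),np.nanmedian(W[m][:,2]))
a=np.load('pics/top2.npz')['p'][130:228,215:380];b=np.load('pics/side2.npz')['p'][140:250,160:320]
f=lambda a:cv2.resize(a,(500,int(500*a.shape[0]/a.shape[1])),interpolation=2)
cv2.imwrite('pics/c2.png',cv2.resize(np.vstack([f(a),f(b)]),None,fx=.9,fy=.9)[:600,:,::-1])
E
```

```text
[ 0.50696893 -0.15040921  0.09655145] [-0.64454474 -0.8474207   5.29992075]
True [ 0.51117282 -0.15010524  0.09714445] -0.03541005530011263 [-2.69242829 -0.8272607   5.54393017] 7.775
False [ 0.5107697  -0.15031369  0.09665792]
10.275
top 425 (array([ 508.6, -150.3]), array([55.7, 63.3]), 7.3) 0.14038155541793673
side 47 (array([ 537.1, -155.1]), array([51.7, 22.4]), 69.5) 0.1387199679338159
```

View pics/c2.png

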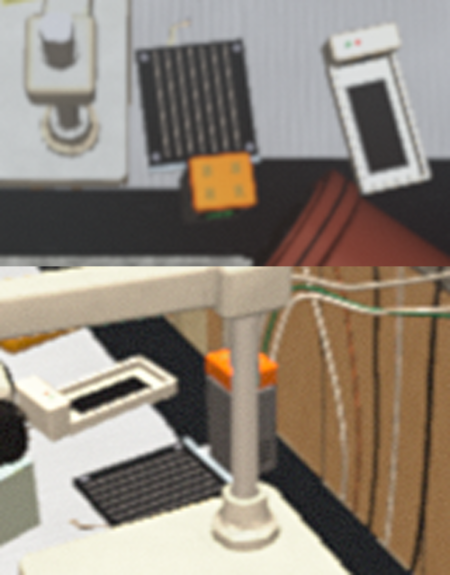

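Upright, window toward the robot, but still about 7 mm short: the "stop" was bench friction. I'll regrasp, lift slightly and close the gap.

```bash
python3 - <<'E'
from m import *
yb=np.radians(6.3); ex=np.array([np.cos(yb),np.sin(yb),0]); E=np.array([.5464,-.1465,0])
c=np.array([.5108,-.1503,.0966])
move_l([c[0],c[1],.25],feed=.25); move_l(c,feed=.18,max_force=15)
gripper_to(0,f_grip=50); move_l([c[0],c[1],.101],feed=.04); hold(.2)
q=E-.022*ex
hit=move_l([*q[:2],.101],feed=.02,max_force=5)
o=observe();c=np.array(o['eef_pos']);print(hit,c,(c-E)@ex,o['ft_force'],o['time_s'])
c=c-.001*ex
move_l([*c[:2],.101],feed=.02); print(move_l([c[0],c[1],.0962],feed=.03,max_force=5),observe()['eef_pos'])
gripper_to(.085); c=np.array(observe()['eef_pos'])
move_l([c[0],c[1],.25],feed=.25)
move_l([*(c-.12*ex)[:2],.25],feed=.25)
o=observe();print(o['time_s'])
P,d=snap('top','top3');W=cloud('top',d)
m=big(orange(P)&reg(W,.4,.6,-.25,-.05,.135,.16));print(rect(W[m]),np.nanmedian(W[m][:,2]))
E
```

```text
False [ 0.52434335 -0.14889535  0.10087422] -0.022186306309606486 [ 0.24097237 -0.07777824 -3.31050182] 13.7583
True [ 0.5241663  -0.14936551  0.099485  ]
15.975
(array([ 516.9, -149.4]), array([55.6, 63.9]), 7.1) 0.14037383818065163
```

```bash
python3 - <<'E'
from m import *
P,d=snap('side','side3');W=cloud('side',d)
m=orange(P)&reg(W,.4,.6,-.25,-.05,.1,.16);print(rect(W[m]))
a=np.load('pics/top3.npz')['p'][150:220,260:340];b=P[140:230,210:290]
f=lambda a:cv2.resize(a,(400,int(400*a.shape[0]/a.shape[1])),interpolation=2)
cv2.imwrite('pics/c3.png',np.hstack([cv2.resize(f(a),(400,450)),f(b)])[:,:,::-1])
E
```

```text
(array([ 521.6, -147.5]), array([54.5, 64.4]), 9.6)
```

View pics/c3.png

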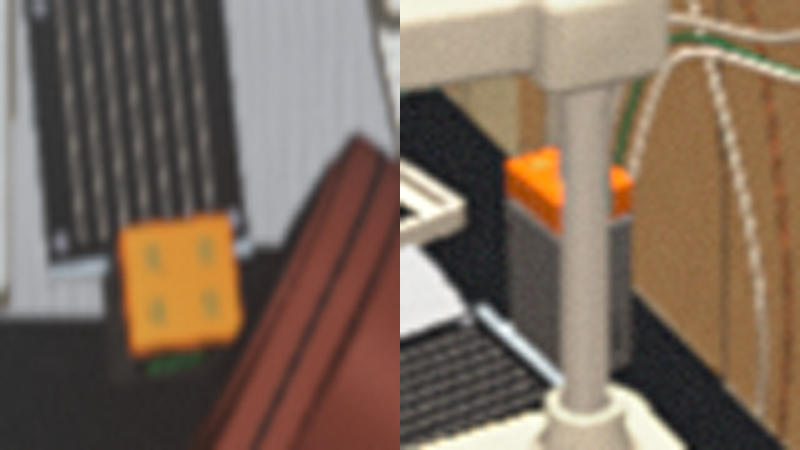

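Pack stands upright and centred with its foot at the strip; now for the push with shut fingers.

```bash
python3 - <<'E'
from m import *
yb=np.radians(6.3); ex=np.array([np.cos(yb),np.sin(yb),0]); E=np.array([.5464,-.1462,0])
gripper_to(0)
s=E-.115*ex; move_l([*s[:2],.25],feed=.2); move_l([*s[:2],.112],feed=.2)
t=E-.035*ex; print(move_l([*t[:2],.112],feed=.07,max_force=20)); o=observe();print(o['eef_pos'],o['ft_force'])
t=E+.008*ex; print(move_l([*t[:2],.112],feed=.07,max_force=20)); o=observe();print(o['eef_pos'],o['ft_force'],o['time_s'])
hold(.3)
s=E-.1*ex
move_l([*s[:2],.15],feed=.25); move_l([*s[:2],.25],feed=.25); gripper_to(.085)
for n in('top','side'):
    P,d=snap(n,n+'4');W=cloud(n,d)
    m=reg(W,.45,.72,-.25,-.05,.05,.09);m=big(m);print(n,m.sum(),rect(W[m]),np.median(W[m][:,2]),(W[m].min(0)).round(3),W[m].max(0).round(3))
a=np.load('pics/top4.npz')['p'][130:228,215:380];b=P[140:250,160:320]
f=lambda a:cv2.resize(a,(500,int(500*a.shape[0]/a.shape[1])),interpolation=2)
cv2.imwrite('pics/c4.png',cv2.resize(np.vstack([f(a),f(b)]),None,fx=.9,fy=.9)[:600,:,::-1])
print(observe()['time_s'])
E
```

```text
False
[ 0.51126745 -0.15006439  0.11194697] [-0.50678907  0.03034182 -0.35615928]
False
[ 0.55407141 -0.14517517  0.11169981] [0.55066274 0.29262209 0.16119414] 20.0333
top 22 (array([ 515.5, -117.1]), array([41.5,  0.6]), 6.6) 0.06459040889824275 [ 0.495 -0.12   0.05 ] [ 0.536 -0.115  0.087]
side 117 (array([ 546.8, -146.4]), array([ 5.4, 62.9]), 8.0) 0.0701529077221501 [ 0.541 -0.178  0.05 ] [ 0.553 -0.115  0.089]
22.375
```

View pics/c4.png

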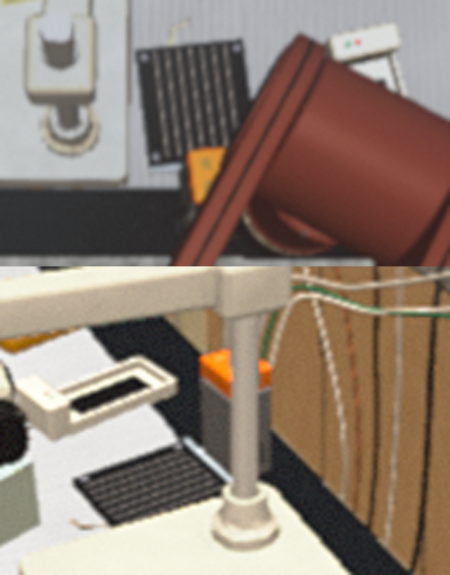

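It rocked near the balance point and fell back upright, foot still at the strip. I'll push again, farther.

```bash
python3 - <<'E'
from m import *
yb=np.radians(6.3); ex=np.array([np.cos(yb),np.sin(yb),0]); E=np.array([.5464,-.1462,0])
gripper_to(0)
move_l([*(E-.1*ex)[:2],.112],feed=.2)
for a in(-.04,-.02,0,.012,.024,.036,.048):
    t=E+a*ex; h=move_l([*t[:2],.112],feed=.07,max_force=20); o=observe();print(a,h,o['ft_force'].round(1))
    if h: break
hold(.3)
s=E-.1*ex
move_l([*s[:2],.15],feed=.25); move_l([*s[:2],.25],feed=.25); gripper_to(.085)
movep([.40,.05,.3],[np.pi,0,0.1])
for n in('top','side'):
    P,d=snap(n,n+'5');W=cloud(n,d)
    m=reg(W,.45,.72,-.25,-.05,.055,.09);m=big(m);print(n,m.sum(),rect(W[m]),np.median(W[m][:,2]),(W[m].min(0)).round(3),W[m].max(0).round(3))
a=np.load('pics/top5.npz')['p'][130:228,215:380];b=P[140:250,160:320]
f=lambda a:cv2.resize(a,(500,int(500*a.shape[0]/a.shape[1])),interpolation=2)
cv2.imwrite('pics/c5.png',cv2.resize(np.vstack([f(a),f(b)]),None,fx=.9,fy=.9)[:600,:,::-1])
print(observe()['time_s'])
E
```

```text
-0.04 False [-0.2  0.1 -0.3]
-0.02 False [ 0.2 -0.1 -0.5]
0 False [ 0.  -0.3  0.6]
0.012 False [ 0.2 -0.7 -0. ]
0.024 False [0.2 0.5 0.5]
0.036 False [ 0.4 -0.3 -1.4]
0.048 False [-0.8 -0.1 -0. ]
top 49 (array([ 498.8, -136.5]), array([78. , 36.6]), 55.3) 0.07304727267720446 [ 0.486 -0.179  0.057] [ 0.536 -0.115  0.09 ]
side 100 (array([ 546.7, -146.1]), array([ 6.3, 60.4]), 6.7) 0.0728225771930941 [ 0.542 -0.176  0.055] [ 0.552 -0.116  0.09 ]
30.525
```

View pics/c5.png

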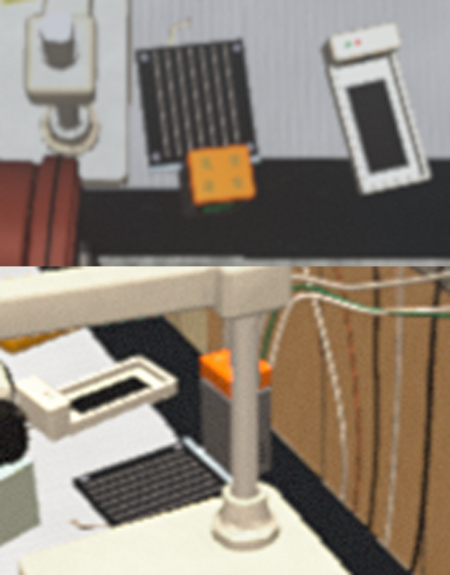

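The pack never moved and the push force was about zero, so the fingers were probably not shut and straddled it. I'll check that in free air.

```bash
python3 - <<'E'
from m import *
o=observe();print(o['opening'],o['eef_pos'],o['time_s'])
gripper_to(0);o=observe();print(o['opening'],o['time_s']);hold(.3);o=observe();print(o['opening'],o['time_s'])
P,d=snap('side','side6');W=cloud('side',d)
a=P[60:210,200:340];cv2.imwrite('pics/c6.png',cv2.resize(a,None,fx=4,fy=4,interpolation=2)[:,:,::-1])
E
```

```text
0.08529806568551271 [0.40023466 0.04895628 0.2994125 ] 30.525
0.0001651930888400344 31.2917
0.0002548619783278924 31.5917
```

View pics/c6.png

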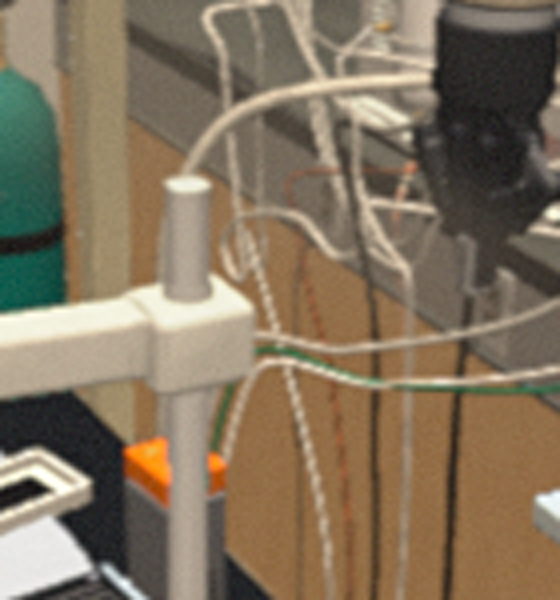

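The fingers do shut. I have no views left, so I'll step the push and track the orange cap numerically at each step.

```bash
python3 - <<'E'
from m import *
yb=np.radians(6.3); ex=np.array([np.cos(yb),np.sin(yb),0]); E=np.array([.5464,-.1462,0])
def cap(tag):
    for n in('side','top'):
        p,d=get_image(n);W=cloud(n,d);m=orange(p)&reg(W,.4,.8,-.3,0,.0,.3)
        print(tag,n,m.sum(),np.median(W[m],0).round(3) if m.sum() else '',(W[m].max(0)).round(3) if m.sum() else '')
s=E-.1*ex
movep([*s[:2],.22],[np.pi,0,yb]); move_l([*s[:2],.108],feed=.2)
cap('start')
for a in(-.05,-.03,-.01):
    t=E+a*ex; h=move_l([*t[:2],.108],feed=.06,max_force=20); o=observe();print(a,h,o['eef_pos'].round(3),o['ft_force'].round(1),o['opening'],o['time_s'])
    cap(a)
E
```

```text
start side 148 [ 0.541 -0.143  0.137] [ 0.551 -0.116  0.141]
start top 91 [ 0.529 -0.125  0.14 ] [ 0.568 -0.117  0.144]
-0.05 False [ 0.496 -0.152  0.108] [-0.7  0.6  0.8] 0.00016305718752014127 34.3417
-0.05 side 147 [ 0.541 -0.145  0.137] [ 0.553 -0.115  0.142]
-0.05 top 0  
-0.03 False [ 0.517 -0.149  0.108] [0.4 0.3 0.5] 5.829103021571919e-05 34.925
-0.03 side 148 [ 0.541 -0.145  0.137] [ 0.551 -0.115  0.155]
-0.03 top 128 [ 0.495 -0.139  0.141] [ 0.507 -0.113  0.286]
-0.01 False [ 0.537 -0.147  0.108] [ 1.  -0.3  0.4] -0.00028393574272579045 35.5083
-0.01 side 114 [ 0.545 -0.134  0.134] [ 0.551 -0.115  0.154]
-0.01 top 305 [ 0.507 -0.144  0.14 ] [ 0.54  -0.112  0.283]
```

```bash
python3 - <<'E'
from m import *
o=observe();print(o['eef_pos'],o['tcp_rot'],o['q'].round(3),o['ft_force'].round(1))
for n in('side','top'):
    f=np.load(f'pics/{n}5.npz');p,d=snap(n,n+'7');W=cloud(n,d);W5=cloud(n,f['d'])
    m=(np.abs(d-f['d'])>.008)&(d>0)&reg(W,.3,.75,-.4,.1,-.01,.5)
    for z0 in np.arange(0,.32,.02):
        k=m&(W[...,2]>=z0)&(W[...,2]<z0+.02)
        if k.sum()>3: print(n,round(z0,2),k.sum(),W[k].min(0).round(3),W[k].max(0).round(3),p[k].mean(0).round())
E
```

```text
[ 0.53627918 -0.1471805   0.10779269] [-3.14135118e+00  4.82714609e-04  1.10104993e-01] [-0.41   0.14   1.794 -0.     1.208  1.051] [-0.6 -0.3  0.5]
side 0.0 112 [ 0.447 -0.399  0.   ] [0.742 0.081 0.019] [143. 138. 130.]
side 0.02 32 [ 0.5   -0.399  0.02 ] [0.745 0.096 0.04 ] [218. 214. 197.]
side 0.04 12 [ 0.53  -0.348  0.04 ] [0.741 0.094 0.054] [227. 222. 204.]
side 0.06 9 [ 0.543 -0.156  0.061] [0.616 0.036 0.08 ] [151. 140. 124.]
side 0.08 4 [ 0.543 -0.173  0.082] [ 0.549 -0.13   0.099] [78. 72. 69.]
side 0.1 5 [ 0.494 -0.181  0.102] [0.596 0.014 0.12 ] [122. 102.  91.]
side 0.14 31 [ 0.535 -0.167  0.141] [ 0.551 -0.131  0.159] [126.  90.  67.]
side 0.16 39 [ 0.535 -0.153  0.16 ] [0.601 0.019 0.18 ] [87. 80. 73.]
side 0.18 57 [ 0.532 -0.175  0.181] [ 0.557 -0.108  0.2  ] [57. 52. 46.]
side 0.2 31 [ 0.542 -0.157  0.201] [ 0.558 -0.111  0.217] [45. 42. 40.]
side 0.28 35 [ 0.564 -0.161  0.284] [ 0.578 -0.12   0.3  ] [73. 68. 58.]
side 0.3 135 [ 0.544 -0.174  0.3  ] [0.735 0.039 0.32 ] [78. 74. 67.]
top 0.0 532 [ 0.439 -0.383  0.   ] [0.747 0.1   0.019] [58. 57. 57.]
top 0.02 250 [ 0.521 -0.382  0.022] [0.732 0.099 0.04 ] [176. 177. 175.]
top 0.04 82 [ 0.523 -0.051  0.04 ] [0.724 0.098 0.044] [188. 191. 191.]
top 0.18 9 [ 0.52  -0.125  0.189] [ 0.528 -0.111  0.2  ] [108.  78.  47.]
top 0.2 16 [ 0.519 -0.121  0.2  ] [ 0.528 -0.104  0.218] [68. 56. 50.]
top 0.22 22 [ 0.517 -0.205  0.221] [ 0.53  -0.095  0.239] [83. 75. 73.]
top 0.24 29 [ 0.52  -0.116  0.243] [ 0.54  -0.099  0.259] [72. 63. 60.]
top 0.26 23 [ 0.499 -0.167  0.263] [ 0.54  -0.109  0.28 ] [85. 65. 43.]
top 0.28 51 [ 0.498 -0.166  0.281] [ 0.543 -0.109  0.3  ] [72. 53. 37.]
top 0.3 45 [ 0.498 -0.161  0.301] [ 0.531 -0.109  0.318] [53. 45. 41.]
```

```bash
python3 - <<'E'
from m import *
for n,c in(('side6',(.4,.049)),('side2',None),('side7',(.536,-.147))):
    if c is None: continue
    f=np.load(f'pics/{n}.npz');W=cloud('side',f['d']);m=reg(W,c[0]-.06,c[0]+.06,c[1]-.06,c[1]+.06,.1,.45)
    print(n)
    for z0 in np.arange(.1,.42,.01):
        k=m&(W[...,2]>=z0)&(W[...,2]<z0+.01)
        if k.sum(): print(round(z0,2),k.sum(),W[k].min(0)[:2].round(3),W[k].max(0)[:2].round(3),f['p'][k].mean(0).round())
E
```

```text
side6
0.33 17 [0.395 0.048] [0.414 0.061] [109. 100.  90.]
0.34 35 [0.393 0.043] [0.413 0.066] [89. 81. 73.]
0.35 45 [0.395 0.038] [0.416 0.066] [93. 84. 76.]
0.36 43 [0.393 0.036] [0.414 0.066] [90. 81. 73.]
0.37 36 [0.406 0.025] [0.416 0.076] [78. 71. 62.]
0.38 90 [0.388 0.016] [0.419 0.086] [70. 64. 56.]
0.39 104 [0.385 0.007] [0.419 0.096] [63. 58. 52.]
0.4 129 [ 0.384 -0.002] [0.42  0.104] [59. 55. 50.]
0.41 136 [ 0.383 -0.007] [0.421 0.109] [51. 48. 44.]
side7
0.1 46 [ 0.492 -0.181] [ 0.551 -0.112] [90. 83. 78.]
0.11 38 [ 0.491 -0.172] [ 0.551 -0.114] [136. 105.  89.]
0.12 45 [ 0.491 -0.174] [ 0.552 -0.116] [160.  80.  29.]
0.13 59 [ 0.491 -0.175] [ 0.551 -0.117] [213. 109.  26.]
0.14 22 [ 0.494 -0.167] [ 0.551 -0.12 ] [206. 126.  62.]
0.15 19 [ 0.535 -0.15 ] [ 0.55  -0.131] [91. 75. 67.]
0.16 21 [ 0.535 -0.15 ] [ 0.55 -0.13] [83. 77. 72.]
0.17 17 [ 0.535 -0.153] [ 0.55  -0.132] [88. 79. 71.]
0.18 22 [ 0.532 -0.169] [ 0.554 -0.114] [73. 66. 56.]
0.19 35 [ 0.532 -0.175] [ 0.557 -0.108] [46. 43. 40.]
0.2 22 [ 0.542 -0.157] [ 0.558 -0.111] [40. 38. 37.]
0.21 9 [ 0.547 -0.152] [ 0.
[... 157 characters left out ...]
.159] [ 0.577 -0.12 ] [59. 55. 48.]
0.3 55 [ 0.545 -0.157] [ 0.577 -0.111] [59. 56. 49.]
0.31 76 [ 0.544 -0.174] [ 0.577 -0.112] [88. 83. 77.]
0.32 30 [ 0.544 -0.147] [ 0.576 -0.111] [117. 109.  99.]
0.33 61 [ 0.546 -0.164] [ 0.578 -0.107] [147. 129. 105.]
0.34 65 [ 0.545 -0.16 ] [ 0.578 -0.108] [101.  68.  55.]
0.35 63 [ 0.544 -0.167] [ 0.577 -0.107] [107.  64.  52.]
0.36 61 [ 0.507 -0.161] [ 0.578 -0.111] [101.  67.  55.]
0.37 76 [ 0.507 -0.161] [ 0.578 -0.108] [97. 73. 61.]
0.38 103 [ 0.507 -0.156] [ 0.584 -0.108] [90. 66. 54.]
0.39 109 [ 0.507 -0.156] [ 0.58  -0.108] [92. 68. 57.]
0.4 102 [ 0.508 -0.154] [ 0.577 -0.107] [98. 67. 55.]
0.41 101 [ 0.508 -0.155] [ 0.577 -0.106] [98. 66. 54.]
```

That's the cause: with the TCP at z=0.299, the depth image puts the shut fingertips at z≈0.333. So the real tips end about 34 mm short of the reported TCP, and my pushes passed over the pack (the grips held only its top few mm). I'll correct for this and push with the tips at about 0.118.

```bash
python3 - <<'E'
from m import *
yb=np.radians(6.3); ex=np.array([np.cos(yb),np.sin(yb),0]); E=np.array([.5464,-.1462,0]); Z=.084
def cap():
    p,d=get_image('side');W=cloud('side',d);m=orange(p)&reg(W,.4,.8,-.3,0,.0,.2); c=np.median(W[m],0); print(m.sum(),c.round(3)); return c
c=np.array(observe()['eef_pos']); move_l([c[0],c[1],.135],feed=.2)
s=E-.095*ex; move_l([*s[:2],.135],feed=.25); move_l([*s[:2],Z],feed=.2)
for a in(-.045,-.025,-.012,0,.012,.024):
    t=E+a*ex; h=move_l([*t[:2],Z],feed=.08,max_force=20); o=observe();print(a,h,o['ft_force'].round(1),o['time_s'])
    if cap()[2]<.08 or h: break
hold(.2);cap()
t=np.array(observe()['eef_pos']);move_l([*t[:2],.16],feed=.25)
gripper_to(.085);s=E-.08*ex;move_l([*s[:2],.2],feed=.35)
for n in('top','side'):
    P,d=snap(n,n+'8');W=cloud(n,d)
    m=reg(W,.48,.72,-.25,-.05,.055,.08);m=big(m);print(n,m.sum(),rect(W[m]),np.median(W[m][:,2]),rect(W[m&orange(P)]) if (m&orange(P)).sum()>5 else '')
    h=cv2.cvtColor(P,cv2.COLOR_RGB2HSV);g=m&(h[...,0]>35)&(h[...,0]<90)&(h[...,1]>70);print('green on top',g.sum(),W[g].mean(0) if g.sum() else '')
print(observe()['time_s'])
E
```

```text
-0.045 False [-0.9  0.1  1.2] 37.6667
259 [ 0.556 -0.14   0.139]
-0.025 False [-1.   0.3 -0.3] 38.1167
342 [ 0.613 -0.125  0.113]
-0.012 False [-1.   0.   0.1] 38.4833
303 [ 0.646 -0.117  0.052]
301 [ 0.645 -0.116  0.052]
top 610 (array([ 583.6, -140.1]), array([134.4,  62.8]), 6.1) 0.06856535086221449 (array([ 638.3, -135.4]), array([24.2, 60.4]), 4.7)
green on top 125 [ 0.59150467 -0.14097798  0.06939167]
side 570 (array([ 585.5, -141.5]), array([139.5,  66.2]), 6.7) 0.06699818907760768 (array([ 639.7, -132.2]), array([29.3, 59.9]), 6.3)
green on top 93 [ 0.59099328 -0.14167587  0.06784844]
40.4917
```

Tipped flat on the board, window up (green bars on top at z≈0.068). Now the pick, with the finger offset allowed for, then over to the dock with a check in the air.

```bash
python3 - <<'E'
from m import *
pi=np.pi;yb=np.radians(6.3);yd=np.radians(13.1)
c=[.5845,-.1405]
move_l([*c,.13],feed=.3); print(move_l([*c,.003],feed=.12,max_force=10),observe()['eef_pos'])
gripper_to(0,f_grip=60);o=observe();print(o['opening'],o['grasp_force'])
move_l([*c,.09],feed=.15);o=observe();print(o['opening'],o['ft_force'].round(1))
move_l([.6025,-.351,.09],feed=.2,rotation=[pi,0,yd]);o=observe();T=np.array(o['eef_pos']);print(T,o['tcp_rot'],o['opening'],o['time_s'])
for n in('top','side'):
    P,d=snap(n,n+'9');W=cloud(n,d)
    m=orange(P)&reg(W,.5,.8,-.48,-.22,.08,.165);m=big(m); top=m&(W[...,2]>np.percentile(W[m][:,2],95)-.008)
    print(n,m.sum(),'cap',rect(W[m]),'captop',rect(W[top]),np.percentile(W[m][:,2],[5,50,95]).round(3))
    a=reg(W,.5,.7,-.48,-.22,np.percentile(W[m][:,2],95)-.006,np.percentile(W[m][:,2],95)+.004);print('topface',a.sum(),rect(W[a]))
E
```

```text
False [ 0.58535911 -0.14083868  0.00405404]
0.06288561466726146 68.47889184951782
0.06265724835947858 [ 0.3  0.6 -3.8]
[ 0.60241934 -0.34966277  0.08957716] [-3.14034574e+00  4.12428880e-04  2.29316589e-01] 0.06284207120079607 44.5833
top 119 cap (array([ 651.9, -331.2]), array([21.9, 54. ]), 14.9) captop (array([ 651.9, -331.3]), array([21.9, 54. ]), 14.9) [0.151 0.153 0.156]
topface 164 (array([ 652.2, -324.1]), array([35.1, 62.1]), 54.9)
side 103 cap (array([ 665.3, -327.7]), array([27.2, 65.1]), 39.5) captop (array([ 653.8, -309.2]), array([18.9, 29.8]), 76.3) [0.105 0.117 0.132]
topface 37 (array([ 634.5, -310.3]), array([24.8, 69.8]), 83.1)
```

```bash
python3 - <<'E'
from m import *
for f,T,yaw,z in(('top8',(.5854,-.1408),6.3,.068),('top9',(.6024,-.3497),13.14,.154)):
    g=np.load(f'pics/{f}.npz');W=cloud('top',g['d']);m=big(orange(g['p'])&reg(W,.5,.8,-.48,-.05,z-.008,z+.008))
    a=np.radians(yaw);R=np.array([[np.cos(a),np.sin(a)],[-np.sin(a),np.cos(a)]]);L=(W[m][:,:2]-T)@R.T*1000
    print(f,len(L),np.percentile(L,[0,2,50,98,100],axis=0).round(1).tolist())
    # front edge slope: max x per y bin
    b=[(y,L[(L[:,1]>=y)&(L[:,1]<y+6),0].max().round(1)) for y in range(-30,30,6) if ((L[:,1]>=y)&(L[:,1]<y+6)).any()];print(b)
E
```

```text
top8 150 [[41.1, -30.8], [41.9, -29.7], [52.5, -0.3], [64.5, 29.1], [65.5, 30.0]]
[(-30, np.float64(64.3)), (-24, np.float64(64.7)), (-18, np.float64(62.2)), (-12, np.float64(62.6)), (-6, np.float64(63.1)), (0, np.float64(64.5)), (6, np.float64(65.5)), (12, np.float64(61.8)), (18, np.float64(62.0)), (24, np.float64(63.7))]
top9 119 [[41.3, -20.0], [41.8, -15.2], [53.4, 11.8], [63.0, 33.0], [63.7, 33.6]]
[(-24, np.float64(63.3)), (-18, np.float64(61.8)), (-12, np.float64(62.6)), (-6, np.float64(63.7)), (0, np.float64(62.3)), (6, np.float64(60.6)), (12, np.float64(63.1)), (18, np.float64(62.8)), (24, np.float64(61.7))]
```

```bash
python3 - <<'E'
from m import *
g=np.array([.603,-.3515])
move_l([*g,.03],feed=.12);hold(.2);e=g-np.array(observe()['eef_pos'])[:2];print(e)
t=g+e
h=move_l([*t,-.001],feed=.05,max_force=8);hold(.1);o=observe();print(h,o['eef_pos'],o['ft_force'].round(1),o['time_s'])
E
```

```text
[-0.00090014  0.00063455]
True [ 0.60123341 -0.35025332 -0.00152902] [-0.7  0.5  4.6] 46.2333
```

Seated at floor height; release, retreat and check.

```bash
python3 - <<'E'
from m import *
gripper_to(.085);hold(.2);c=np.array(observe()['eef_pos']);move_l([*c[:2],.2],feed=.2)
movep([.38,-.1,.3],[np.pi,0,.1])
for n in('top','side'):
    P,d=snap(n,n+'10');W=cloud(n,d)
    m=big(reg(W,.48,.70,-.45,-.25,.054,.075));k=m&orange(P);A=np.c_[W[m][:,:2],np.ones(m.sum())];s=np.linalg.lstsq(A,W[m][:,2],rcond=None)[0]
    h=cv2.cvtColor(P,cv2.COLOR_RGB2HSV);g=m&(h[...,0]>35)&(h[...,0]<90)&(h[...,1]>70)
    print(n,m.sum(),rect(W[m]),np.median(W[m][:,2]),'slope',s[:2].round(3),'cap',rect(W[k]),'green',g.sum())
    # bystanders changed?
    p0=np.load(f'pics/{n}0.npz')['p']
    if n=='top':
        for nm,(u,v) in dict(tape=(152,211),notes=(145,165),timer=(180,177)).items(): print(nm,np.abs(P[v-14:v+14,u-14:u+14].astype(int)-p0[v-14:v+14,u-14:u+14]).mean())
print(observe()['time_s'])
E
```

```text
top 930 (array([ 596.5, -349.2]), array([140.2,  64.5]), 12.8) 0.06265363346188912 slope [ 0.006 -0.025] cap (array([ 652.6, -335. ]), array([24.3, 61.1]), 13.8) green 133
tape 5.316326530612245
notes 5.1687925170068025
timer 10.345663265306122
side 423 (array([ 601.1, -349.8]), array([139.2,  69.8]), 13.7) 0.06105735196686868 slope [ 0.003 -0.034] cap (array([ 654.5, -333.2]), array([27.9, 62.8]), 13.2) green 66
49.3667
```

```bash
python3 - <<'E'
from m import *
def fit(P):
    return np.linalg.lstsq(np.c_[P[:,:2]-P[:,:2].mean(0),np.ones(len(P))],P[:,2],rcond=None)[0].round(4)
for n in('top','side'):
    for f,r in((n+'8',(.48,.72,-.25,-.05,.05,.08)),(n+'10',(.48,.70,-.45,-.25,.045,.08)),(n+'10',(.50,.75,-.25,-.06,.006,.02)),(n+'10',(.6,.75,-.27,-.24,-.02,.02))):
        g=np.load(f'pics/{f}.npz');W=cloud(n,g['d']);m=big(reg(W,*r));m=cv2.erode(m.astype(np.uint8),np.ones((3,3)))>0
        print(f,r[:4],m.sum(),fit(W[m]))
a=np.load('pics/top0.npz');b=np.load('pics/top10.npz')
for u in(165,170,175,180,185,190): print(u,a['p'][177,u],b['p'][177,u])
W0=cloud('top',a['d']);W1=cloud('top',b['d'])
for W in(W0,W1):
    m=big(reg(W,.52,.64,.15,.25,.03,.07));print('timer',m.sum(),rect(W[m]))
E
```

```text
top8 (0.48, 0.72, -0.25, -0.05) 484 [-0.009  -0.0091  0.0687]
top10 (0.48, 0.7, -0.45, -0.25) 944 [-0.0558 -0.0258  0.0609]
top10 (0.5, 0.75, -0.25, -0.06) 1485 [-0.0014 -0.0012  0.0128]
top10 (0.6, 0.75, -0.27, -0.24) 276 [-0.0038  0.0212  0.0018]
side8 (0.48, 0.72, -0.25, -0.05) 474 [-0.0018 -0.0792  0.0659]
side10 (0.48, 0.7, -0.45, -0.25) 414 [-0.029  -0.0754  0.0589]
side10 (0.5, 0.75, -0.25, -0.06) 808 [0.0007 0.0047 0.0115]
side10 (0.6, 0.75, -0.27, -0.24) 85 [-0.0029  0.154   0.0003]
165 [167 168 173] [177 178 183]
170 [179 181 179] [191 192 190]
175 [185 188 189] [197 200 202]
180 [182 185 187] [194 196 199]
185 [185 188 190] [196 198 200]
190 [120 119 117] [126 126 125]
timer 129 (array([578.9, 201.7]), array([61.9, 17.5]), 87.3)
timer 129 (array([578.5, 201.6]), array([61.5, 17.1]), 86.7)
```

```bash
python3 - <<'E'
from m import *
a=np.radians(13.1);R=np.array([[np.cos(a),np.sin(a)],[-np.sin(a),np.cos(a)]])
for n,c in(('top',(.5965,-.3492)),('side',(.6005,-.3498))):
    W=cloud(n,np.load(f'pics/{n}10.npz')['d']);L=(W[...,:2]-c)@R.T
    for x in(-.055,0,.055): print(n,x,[round(float(np.nanmedian(W[...,2][(abs(L[...,0]-x)<.01)&(abs(L[...,1]-y)<.006)])),4) for y in(-.02,0,.02)])
E
```

```text
top -0.055 [0.0625, 0.0632, 0.0624]
top 0 [0.0634, 0.0632, 0.0634]
top 0.055 [0.063, 0.0628, 0.0625]
side -0.055 [0.0615, 0.061, 0.061]
side 0 [0.0608, 0.0629, 0.0607]
side 0.055 [0.0619, 0.0608, 0.0612]
```

Flat at 62 mm; handing in.

```bash
python3 -c "
from plant import *
print(job_done())"
```

```text
the job is handed in; nothing more can be done
None
```

I handed the job in at about 49 s: the pack was stood at the strip and tipped onto the board by an ungripped push (two earlier tries passed over it). It now lies flat in the dock, top at 62 mm, window up and cap toward the contacts.

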